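# Clamp a sensor housing with the ratchet clamp and keep the pressure on

## Robot

A 7-joint arm with a two-finger parallel gripper is mounted at the origin on the work surface. World frame = base frame: x ahead of the robot, y to its left, z up, the work surface at z = 0. Lengths are in m, angles in rad, forces in N, time in s.
With the tool pointing down it reaches from about 0.425 to 0.975 m from the base axis. Payload 16.7 kg.
Tool frame: the origin (TCP) lies midway between the tips of the shut fingers; the grasp point (between the pads) lies 19 mm behind it (pinch_z is the distance from the TCP to the grasp point, in m); x points along the fingers, y is the direction in which the jaws open and shut, and the axes are right-handed (so a half turn about x gives the same grasp; the last joint's range is limited). The gripper opens to 85 mm and grips with 20 to 120 N. Pads are 22 mm wide; open, the fingers measure 114 mm over their backs; the gripper's body (76 mm by 85 mm) begins 54 mm behind the grasp point. The pads swing forward as they close: fully open they stand 13 mm farther back than shut.
Start: joints at [1.131, 0.426, 0.074, 1.606, -0.034, 1.111, -0.067], TCP at [0.193, -0.647, 0.231] pointing down, gripper open.
Joint ranges: [-2.85, 2.85], [-0.5, 2.14], [-1.23, 1.37], [0.21, 2.46], [-1.02, 4.16], [0.16, 2.05], [-2.73, 2.73]. Speed limits (rad/s): [1.89, 1.89, 2.39, 2.39, 3.01, 3.01, 3.01].

## Interface

Orientations are given as a 3x3 rotation matrix whose columns are the frame's x, y, z axes.
In Python, from rig import * gives the robot as it stands.
- The arm moves only by the tool send_rows, never from a script. Its argument "targets" is a list of rows, each a list of 3 entries, a list of its own where there are three numbers: the turn, a rotation vector about the tool's x, y, z in degrees, then the shift along the tool's x, y, z in cm, then the finger opening in cm, from 0 to 8.54. In form: [[[wx, wy, wz], [tx, ty, tz], claw], ...]. A call has 1 to 20 rows; each row is the pose to reach, as a shift and turn from the pose commanded when the call began, along the tool's axes at that moment; what a row does not reach only later rows make up. A row lasts 1/8 s, in which the tool goes at most 62.5 mm and 10.7 degrees, less where a joint would pass 70% of its speed; a pose out of reach is approached as far as the arm can. A call with a gripper value outside its range is refused whole. The fingers move at their own pace and stop on an object; the grip force is fixed at half the most. Time passes only in rows, so rows that repeat a pose let the fingers close. It gives the time, the measured TCP pose, the force and the opening at its end, in the units of the state.
- get_obs(): the state, without advancing time (a new reading comes with each control period).
- read_camera(name): name is "scene" or "top" or "wrist"; returns a dict with "img" (400x640x3 uint8, red, green, blue), "z_map" (400x640 float32, m along the optical axis (not along the pixel's ray), 0 where there is no reading), "intrinsics" (3x3 intrinsics, pixels), "extrinsics" (4x4, takes a point from camera to world coordinates). Camera axes: x right, y up, looking along -z (the intrinsics and any distortion apply to the point x, -y, -z); pixel columns grow to the right and rows downward; lengths in m; the calibration is good to about 2 mm. A picture is of the moment at which its call begins.
- finish_job(): hands the job in, once; it reports no verdict.
The state is a dict: "clock": time; "q": joint angles; "dq": joint speeds; "joint_efforts": joint torques, N m; "tool_pos": TCP position; "tcp_rot": TCP orientation; "contact_force": force on the tool from outside, world axes, zero at the start; "wrist_torque": the same for the moment, N m; "gripper_width": opening from 0.0 (shut) to 1.0 (fully open).
Only numpy, scipy, OpenCV 4.12 (cv2) and the standard library are available. Lean on these libraries where they do the work, as an engineer would, in place of code of your own. Each camera call takes 0.05 s, during which the arm holds its last target.

## Task

Stand the loose grey sensor housing on the bed of the bench clamp between its jaws, long way along the clamp, push it home against the fixed jaw and let go of it. Then pump the clamp's trigger down and up until the moving jaw presses on the housing with its sprung pad about half way in (the pad must never go nearly all the way in, that would crush the cover), and finish while still holding the trigger down so that the pad stays about half way in. Move the jaw only with the trigger and leave the other things on the bench where they are.

Things in the scene. Friction and masses are not known exactly. Their poses are not given: they have to be found in the camera images.
- housing: Sensor housing to clamp: loose upright grey box, 36 (x) x 56 (y) x 50 mm tall, 0.15-0.31 kg, bright metal covers on its two narrow 36 mm ends (+y and -y; either may face either jaw), a dark button 22 mm across, 6 mm high on top. Starts on the bench beside the clamp. Origin: centre of its underside, z up. Grip it across the 36 mm, from above.
- clamp: Ratchet bar clamp, fixed to the bench, placed and turned anew each time. Grey base plate 90 mm (x) by 275 mm (y -144 to +131), its top, the bed, at z = 15 mm, open at the sides. Origin: on the centre line at bench height; +y runs along the clamp from trigger to fixed jaw. Two pump side plates (x = +-21, y -114 to -52 mm, 78 mm high) carry trigger and jaw bar.
- stop (a point): Centre of the fixed jaw's face, which looks along the clamp's -y: at x = 0, y = 108, z = 44 mm in the clamp's frame. The fixed jaw is a dark upright block at the +y end, 64 mm wide, 73 mm tall above the bench. A housing that is home against it has its origin at x = 0, y = 80, z = 15 mm of the clamp's frame.
- ram: Moving jaw: a toothed steel bar with a dark round sleeve (28 mm across, axis 42 mm above the bench) sliding along the clamp's +y, up to 62 mm. Frame parallel to the clamp's, origin = the clamp's origin moved along y by the travel so far (0 to 16 mm at the start). Friction of about 5 N holds it where it is left. It carries the sprung pad in front.
- pad_face (a point): Centre of the front face of the moving jaw's pad, 42 mm above the bench: a plate 36 mm wide, 34 mm tall, 8 mm thick, on a bright plunger 16 mm across that enters the sleeve as the pad is pressed. Starts 28 to 44 mm from the near end of a housing that is home.
- pad (a joint): How far the pad's plunger is pressed into the sleeve: 0 = out (16 mm of plunger showing), 0.016 = fully in. Spring: 1 N per mm. A black line round the plunger marks half way (8 mm): there it is just vanishing into the sleeve.
- trigger: Trigger lever; origin at its hinge pin (clamp frame x = 0, y = -67, z = 76 mm), reaching 87 mm to -y. Rests 0.25 rad above level, stops 0.25 rad below; a spring lifts it. A full press drives the jaw about 14 mm (at most 17), after some idle way until the ratchet catches. When let up the jaw stays, but keeps only about 4 N (4 mm of pad): more must be held.
- paddle (a point): Centre of the top of the trigger's black paddle, 36 (x) x 34 mm (y), 70 mm behind the hinge: press here straight down from above. 101 mm above the bench at rest, 67 mm fully down; the jaw moves about 1 mm per 2 mm of paddle, once the ratchet has caught. Takes 2 to 5 N while the jaw runs free, about 6 N with the pad half in.
- tape: Bystander, loose, to be left alone: roll of clear tape lying flat, 64 mm across, 19 mm high. Origin: underside centre.
- driver: Bystander, loose, to be left alone: black-handled screwdriver lying down, 150 mm long. Origin about its middle.
- bottle: Bystander, loose, to be left alone: white plastic bottle with grey cap, standing, 48 mm across, 130 mm tall. Origin: underside centre.
- sensor: Bystander, loose, to be left alone: round steel sensor, standing, 38 mm across, 36 mm tall. Origin: underside centre.
- jar: Bystander, loose, to be left alone: small glass jar with white lid, 44 mm across, 45 mm tall. Origin: underside centre.
- gauge: Bystander, loose, to be left alone: flat steel gauge block, 30 x 90 x 9 mm, lying flat. Origin: underside centre.

How it is judged:
On the way, in this order (a step that is already met when the one before it is completed fails the run):
1. the housing stands on the bed, home against the fixed jaw and let go, with the moving jaw still clear of it (x of housing in the frame of clamp between -0.009 and 0.009 m and y of housing in the frame of clamp between 0.0765 and 0.084 m and z of housing in the frame of clamp between 0.011 and 0.019 m and angle between housing's own z axis and vertical below 0.1 rad and angle between the y axis of housing and the y axis of clamp, either way round below 0.14 rad and contact force between each of the fingers, the arm and housing below 0.2 N and y of pad_face in the frame of clamp below 0.04 m and value of joint pad below 0.002 m), for 0.2 s.
2. the moving jaw touches the housing (contact force between ram and housing above 0.4 N and y of pad_face in the frame of clamp above 0.045 m), for 0.05 s.
At the end, for the whole second after the job is handed in: Housing upright on the bed, within 9 mm of the centre line, 2.5 mm of fully home and 0.14 rad of straight, untouched by the robot; the pad presses it with 4 to 12.5 N, plunger 5 to 11 mm in; the robot still presses the trigger (over 1 N) (x of housing in the frame of clamp between -0.009 and 0.009 m and y of housing in the frame of clamp between 0.0775 and 0.084 m and z of housing in the frame of clamp between 0.011 and 0.019 m and angle between housing's own z axis and vertical below 0.1 rad and angle between the y axis of housing and the y axis of clamp, either way round below 0.14 rad and contact force between each of the fingers, the arm and housing below 0.2 N and value of joint pad between 0.005 and 0.011 m and contact force between ram and housing between 4 and 12.5 N and contact force between any of the fingers, the arm and trigger above 1 N); the arm keeps its last pose, push and grip.
It fails at once if the pad is pressed in more than 12 mm (cover crushed) (value of joint pad above 0.012 m).
It fails at once if the robot pushes the moving jaw by hand (over 3 N) (contact force between any of the fingers, the arm and ram above 3 N).
It fails at once if another thing on the bench is moved by more than 30 mm (distance of any of tape, driver, bottle, sensor, jar, gauge from where it was at the start of the episode above 0.03 m).
It also fails if it takes over 51 s, if anything falls off the work surface, if the arm or the gripper's body presses on something with over 40 N, if the wrist force passes 120 N, or if a joint passes its speed limit or range.

## Working session

There is one attempt and no reset: what is moved stays moved. The work goes in short steps, Python scripts to look and compute and a tool call to move; the robot and the scene stay as the last step left them, time stands still between calls to the robot, and variables do not carry over. Pictures are saved under pics/ and viewed, and the job is handed in when it is done.

Besides the shell and the picture viewer there is one more tool, called after "Call:" by a JSON object that holds its "api" and its "payload". send_rows: Moves the arm, as the interface text tells. Its arguments: {"type":"object","properties":{"targets":{"type":"array","items":{"type":"array"}}},"required":["targets"]}

```bash
mkdir -p pics; ls
cat > h.py <<'E'
from rig import *
import numpy as np, cv2
def snap(name,fn):
    c=read_camera(name); cv2.imwrite('pics/'+fn,c['img'][:,:,::-1]); np.savez('pics/'+fn[:-4]+'.npz',**c); return c
def pts(c):
    K=c['intrinsics'];z=c['z_map'];v,u=np.mgrid[0:z.shape[0],0:z.shape[1]]
    X=(u-K[0,2])/K[0,0]*z;Y=-(v-K[1,2])/K[1,1]*z
    P=np.stack([X,Y,-z],-1);E=c['extrinsics'];return P@E[:3,:3].T+E[:3,3]
E
python3 - <<'E'
from h import *
np.set_printoptions(precision=4,suppress=True)
for n in ['scene','top','wrist']:
    c=snap(n,n+'0.png');print(n,c['intrinsics'],c['extrinsics'])
print(get_obs())
E
```

```text
pics
scene [[393.5687   0.     316.3458]
 [  0.     393.5687 199.1747]
 [  0.       0.       1.    ]] [[ 0.8187 -0.3804  0.4301  0.9132]
 [ 0.5741  0.5522 -0.6045 -0.5391]
 [-0.0075  0.7418  0.6705  0.6594]
 [ 0.      0.      0.      1.    ]]
top [[409.754    0.     312.7431]
 [  0.     409.754  201.2499]
 [  0.       0.       1.    ]] [[ 0.0005  0.9999 -0.0165  0.5101]
 [-1.      0.0007  0.0096 -0.0083]
 [ 0.0096  0.0165  0.9998  0.986 ]
 [ 0.      0.      0.      1.    ]]
wrist [[359.9017   0.     316.5214]
 [  0.     359.9017 195.0678]
 [  0.       0.       1.    ]] [[ 0.2852  0.9214  0.2641  0.26  ]
 [-0.9585  0.2749  0.0762 -0.6277]
 [-0.0024 -0.2748  0.9615  0.3741]
 [ 0.      0.      0.      1.    ]]
{'clock': 0.15, 'q': array([ 1.1315,  0.4266,  0.0739,  1.6064, -0.0341,  1.1108, -0.0671]), 'dq': array([-0.0014, -0.0011,  0.0004, -0.0014,  0.0021, -0.0014,  0.0012]), 'joint_efforts': array([  0.0038, -95.0311,   3.7632, -46.3764,   0.0194,   0.0078,
        -0.    ]), 'tool_pos': array([ 0.1928, -0.6466,  0.2308]), 'tcp_rot': array([[-0.0003,  0.2857, -0.9583],
       [ 0.0009, -0.9583, -0.2857],
       [-1.    , -0.001 ,  0.0001]]), 'contact_force': array([-1.4687,  0.4367, -0.3692]), 'wrist_torque': array([ 0.0024, -0.0473,  0.0062]), 'gripper_width': 0.9995362721488217}
```

View pics/top0.png

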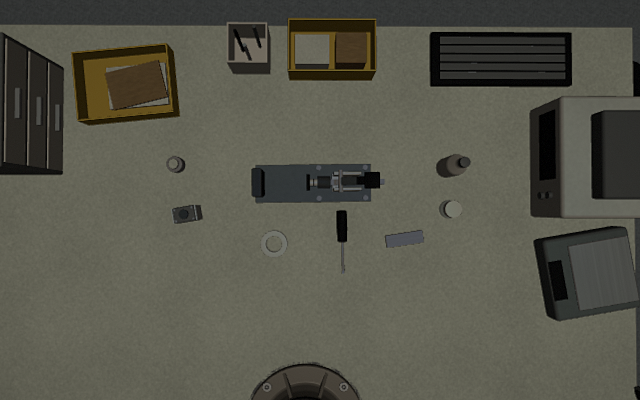

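View pics/scene0.png

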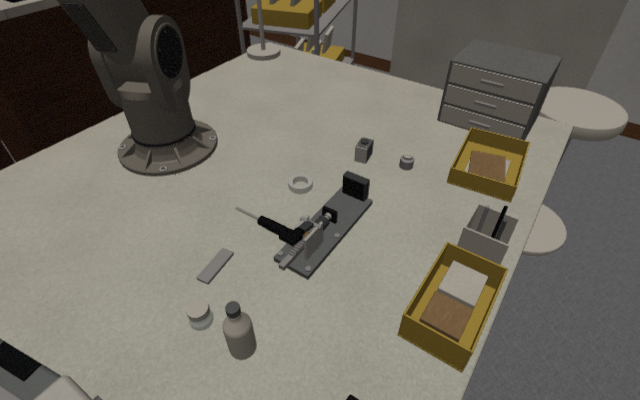

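Run:
```python
from h import *
np.set_printoptions(precision=4,suppress=True)
c=np.load('pics/top0.npz');P=pts(c)
im=c['img'][:,:,::-1]
a=cv2.resize(im[145:240,155:235],None,fx=5,fy=5,interpolation=2)
b=cv2.resize(im[150:215,240:400],None,fx=5,fy=5,interpolation=2)
cv2.imwrite('pics/ta.png',cv2.convertScaleAbs(a,alpha=1.6));cv2.imwrite('pics/tb.png',cv2.convertScaleAbs(b,alpha=1.6))
def rect(m):
    Q=P[m][:,:2].astype(np.float32);r=cv2.minAreaRect(Q*1000);return r,m.sum(),np.median(P[m],0)
v,u=np.mgrid[0:400,0:640]
box=lambda u0,u1,v0,v1:(u>=u0)&(u<u1)&(v>=v0)&(v<v1)
Z=P[:,:,2]
print('bench z',np.median(Z[box(200,300,280,340)]))
m=box(160,215,195,235)
print(np.round(Z[205:225,168:206:2]*1000).astype(int))
print('housing',rect(m&(Z>.04)))
print('jaw',rect(box(240,275,155,210)&(Z>.06)))
print('bed',rect(box(240,385,155,210)&(Z>.009)&(Z<.02)))
print(np.round(Z[160:206:2,245:390:5]*1000).astype(int))
```

```text
bench z -0.0005230319132931149
[[ -2  -1  -4  -1  -1  -3   3  -3   3   1  -1  46  50  46  34  15  -3   0
    1]
 [ -1   2  -2  -1   2   0  -2  -3  47  51  51  51  51  51  35  19   3   0
   -1]
 [  1  -1   2  -1  -2  46  45  48  50  49  50  50  52  51  36  22   3  -3
   -1]
 [  0  -3   1  51  48  50  51  51  50  54  47  49  49  47  37  22   3  -3
   -3]
 [  0   0  46  48  46  47  50  47  48  49  51  50  48  49  39  24   8   0
   -1]
 [  1  -1  48  51  48  49  50  56  52  53  49  50  51  48  42  26   9  -1
    1]
 [ -3   1  43  48  47  52  56  55  55  55  50  48  48  46  44  28   8  -1
    2]
 [ -3  -3  46  49  50  49  56  57  56  56  50  51  47  49  45  30  10   0
    1]
 [ -1  -3  46  50  49  49  53  54  53  55  46  51  50  50  46  28  12  -2
   -1]
 [  0   0  48  52  45  56  56  54  54  56  45  50  50  50  48  33  16   0
    1]
 [  2   0  54  49  50  57  57  56  57  55  49  51  48  49  47  34  16   3
    0]
 [ -1  -2  45  51  51  51  54  55  54  57  46  51  46  48  50  35  15  -3
  986]
 [  2  -3  51  50  51  54  56  57  57  55  49  49  48  52  48  35  19  -2
    0]
 [ -1  -1  45  5
[... 3106 characters left out ...]
 15  13  13  16  13  14  13  16  11  15  16  15
   13  15  16  13  16  13  12  14  -3  -1   0]
 [ -1  -3  69  70  16  14  15  12  15  13  13  12  13  15  17  18  14  19
   14  15  13  17  12  15  18  16   0   0  -1]
 [ -2   1  13  13  16  13  14  14  13  11  14  14  13  16  15  20  15  17
   16  16  15  17  14  15  18  14   0   2 986]
 [ -2   1  15  15  16  14  14  16  12  15 986  14  17  18  14  13  11  14
   14  13  15  13  12  12  10  14  -3   2   0]
 [  1   3  16  17  14  15  11  14  12  12  14  14  14   1  -2   1   2   1
    0  -3  -2   2  -2  -1   5  -3  -1  -1  -1]
 [ -3  -3   0  -3  -2  -2  -4  -1  -2  -1  -2   1   1   3  -2  -1   0  -1
   -1   2  -1  -3  -2   0   2  -2  -4   1   0]]
```

View pics/ta.png

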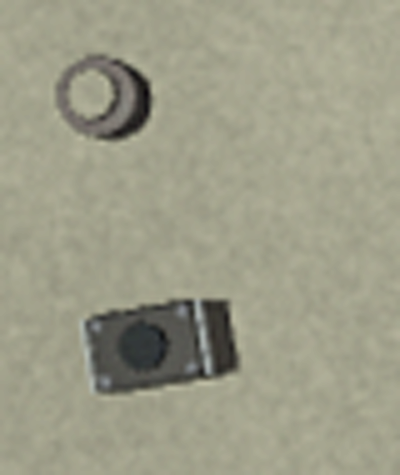

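View pics/tb.png

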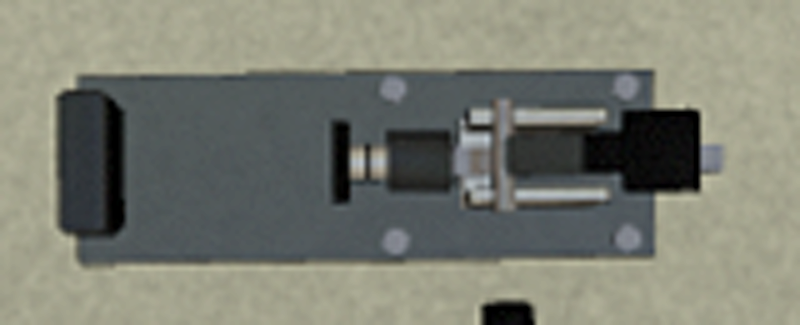

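Run:
```python
from h import *
np.set_printoptions(precision=4,suppress=True)
c=np.load('pics/top0.npz');P=pts(c)
v,u=np.mgrid[0:400,0:640];Z=P[:,:,2]
box=lambda u0,u1,v0,v1:(u>=u0)&(u<u1)&(v>=v0)&(v<v1)
def cast(m,z):
    K=c['intrinsics'];E=c['extrinsics'];uu=u[m];vv=v[m]
    d=np.stack([(uu-K[0,2])/K[0,0],-(vv-K[1,2])/K[1,1],-np.ones(len(uu))],-1)@E[:3,:3].T
    t=(z-E[2,3])/d[:,2];return E[:3,3]+d*t[:,None]
def rect(m,z):
    n,l,s,_=cv2.connectedComponentsWithStats(m.astype(np.uint8));m=l==1+np.argmax(s[1:,4])
    Q=cast(m,z)[:,:2];r=cv2.minAreaRect((Q*1000).astype(np.float32));
    # pca
    return r,m.sum(),Q.mean(0)
def pr(n,r):print(n,r)
ok=Z<.2
pr('housing',rect(box(160,215,195,235)&(Z>.043)&ok,.05))
pr('button',rect(box(160,215,195,235)&(Z>.0535)&ok,.056))
pr('jaw',rect(box(240,275,155,210)&(Z>.06)&ok,.073))
pr('bedall',rect(box(240,388,155,210)&(Z>.009)&(Z<.025),.015))
pr('padplate',rect(box(303,312,165,200)&(Z>.03)&ok,.059))
pr('paddle',rect(box(362,390,165,200)&(Z>.094)&ok,.101))
for n,(a,b,cc,d),z in [('tape',(255,295,225,262),.006),('driver',(330,355,205,275),.008),('gauge',(380,430,225,255),.005),('jar',(435,470,195,222),.01),('bottle',(435,475,145,185),.02),('sensor',(160,190,150,178),.01)]:
    pr(n,rect(box(a,b,cc,d)&(Z>z)&ok,.02))
# housing edges from colour:
```

```text
housing (((496.410888671875, 276.16302490234375), (35.58001708984375, 57.47261428833008), 9.530226707458496), np.int64(399), array([0.4963, 0.2761]))
button (((496.3736877441406, 277.33538818359375), (18.089128494262695, 20.306991577148438), 0.027520980685949326), np.int64(65), array([0.496, 0.277]))
jaw (((567.9481201171875, 108.204833984375), (62.45167541503906, 24.47705841064453), 0.17201533913612366), np.int64(326), array([0.5673, 0.1088]))
bedall (((569.415283203125, -17.32659912109375), (90.16395568847656, 272.9606628417969), 0.16292834281921387), np.int64(3153), array([ 0.568 , -0.0075]))
padplate (((568.9580078125, -7.589264869689941), (36.260498046875, 11.321516990661621), 0.045693881809711456), np.int64(81), array([ 0.5692, -0.0065]))
paddle (((570.7808227539062, -141.85829162597656), (34.67882537841797, 36.90804672241211), 0.057167306542396545), np.int64(267), array([ 0.5708, -0.1437]))
tape (((425.41680908203125, 75.80560302734375), (61.1146354675293, 61.047515869140625), 89.99925231933594), np.int64(384), array([0.4259, 0.0753]))
driver (((430.1483154296875, -84.22315979003906), (23.599552154541016, 145.83511352539062), 89.97660827636719), np.int64(408), array([ 0.4539, -0.085 ]))
gauge (((437.9602355957031, -232.76559448242188), (29.721830368041992, 88.66859436035156), 8.690093994140625), np.int64(465), array([ 0.4379, -0.2327]))
jar (((507.88763427734375, -342.20245361328125), (52.198387145996094, 42.58021545410156), 89.73847961425781), np.int64(326), array([ 0.5082, -0.3424]))
bottle (((611.9033813476562, -351.5191345214844), (49.43977737426758, 79.8179931640625), 18.47513198852539), np.int64(555), array([ 0.6115, -0.3498]))
sensor (((612.8823852539062, 307.2633056640625), (40.001914978027344, 38.171329498291016), 45.379127502441406), np.int64(160), array([0.6122, 0.3053]))
```

```bash
cat >> h.py <<'E'
from scipy.spatial.transform import Rotation as R
def row(pos,yaw_deg):
    """row entries: tool x down, tool y at yaw_deg in world"""
    o=get_obs();R0=o['tcp_rot'];p0=o['tool_pos']
    a=np.radians(yaw_deg);y=np.array([np.cos(a),np.sin(a),0]);x=np.array([0,0,-1.]);T=np.stack([x,y,np.cross(x,y)],1)
    w=R.from_matrix(R0.T@T).as_rotvec(degrees=True);t=R0.T@(np.array(pos)-p0)*100
    print(pos,yaw_deg,'->',np.round(w,1).tolist(),np.round(t,2).tolist())
E
python3 - <<'E'
from h import *
row([.6,-.25,.231],-25);row([.496,.2765,.2],9.5);row([.496,.2765,.010],9.5)
E
```

```text
[0.6, -0.25, 0.231] -25 -> [-48.4, -0.0, 0.1] [0.0, -26.37, -50.36]
[0.496, 0.2765, 0.2] 9.5 -> [-82.9, -0.0, 0.0] [3.15, -79.79, -55.43]
[0.496, 0.2765, 0.01] 9.5 -> [-82.9, -0.0, 0.0] [22.15, -79.78, -55.43]
```

Call:
{"api": "send_rows", "payload": {"targets": [[[-48.4,0,0],[0,-26.4,-50.4],8.5],[[-48.4,0,0],[0,-26.4,-50.4],8.5],[[-48.4,0,0],[0,-26.4,-50.4],8.5],[[-48.4,0,0],[0,-26.4,-50.4],8.5],[[-48.4,0,0],[0,-26.4,-50.4],8.5],[[-48.4,0,0],[0,-26.4,-50.4],8.5],[[-48.4,0,0],[0,-26.4,-50.4],8.5],[[-48.4,0,0],[0,-26.4,-50.4],8.5],[[-48.4,0,0],[0,-26.4,-50.4],8.5],[[-82.9,0,0],[3.1,-79.8,-55.4],8.5],[[-82.9,0,0],[3.1,-79.8,-55.4],8.5],[[-82.9,0,0],[3.1,-79.8,-55.4],8.5],[[-82.9,0,0],[3.1,-79.8,-55.4],8.5],[[-82.9,0,0],[3.1,-79.8,-55.4],8.5],[[-82.9,0,0],[3.1,-79.8,-55.4],8.5],[[-82.9,0,0],[3.1,-79.8,-55.4],8.5],[[-82.9,0,0],[3.1,-79.8,-55.4],8.5],[[-82.9,0,0],[3.1,-79.8,-55.4],8.5],[[-82.9,0,0],[3.1,-79.8,-55.4],8.5],[[-82.9,0,0],[3.1,-79.8,-55.4],8.5]]}}

```text
clock: 2.65
tool_pos: [0.4959, 0.2755, 0.2001]
tcp_rot: [[-0.0, 0.986, 0.165], [-0.001, 0.165, -0.986], [-1.0, -0.0, 0.0]]
contact_force: [0.2, 0.3, 0.8]
gripper_width: 0.997
```

Run:
```python
from h import *
np.set_printoptions(precision=4,suppress=True)
c=snap('wrist','w1.png')
P=pts(c);Z=P[:,:,2];v,u=np.mgrid[0:400,0:640]
m=(Z>.043)&(Z<.054)&(np.hypot(P[:,:,0]-.496,P[:,:,1]-.276)<.06)
n,l,s,_=cv2.connectedComponentsWithStats(m.astype(np.uint8));m=l==1+np.argmax(s[1:,4])
print(m.sum(),cv2.minAreaRect((P[m][:,:2]*1000).astype(np.float32)),np.median(P[m][:,2]))
m=(Z>.0535)&(Z<.06)&(np.hypot(P[:,:,0]-.496,P[:,:,1]-.276)<.03)
print(m.sum(),P[m].mean(0))
```

```text
2261 ((497.3768615722656, 275.444091796875), (35.87358856201172, 56.88225555419922), 9.146256446838379) 0.05055611617467315
541 [0.4974 0.2761 0.0567]
```

View pics/w1.png

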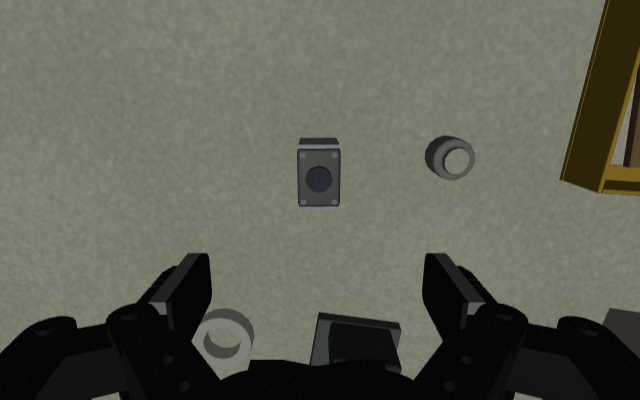

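The wrist view shows the housing at (318,178), square with and centred between the fingers, with nothing close by. I'm going down to grip it.

Call:
{"api": "send_rows", "payload": {"targets": [[[0,0,0],[6,0.1,0],8.5],[[0,0,0],[12,0.1,0],8.5],[[0,0,0],[17,0.1,0],8.5],[[0,0,0],[18.8,0.1,0],8.5],[[0,0,0],[18.8,0.1,0],8.5],[[0,0,0],[18.8,0.1,0],5],[[0,0,0],[18.8,0.1,0],4.5],[[0,0,0],[18.8,0.1,0],3],[[0,0,0],[18.8,0.1,0],3],[[0,0,0],[18.8,0.1,0],3],[[0,0,0],[18.8,0.1,0],3],[[0,0,0],[18.8,0.1,0],3]]}}

```text
clock: 4.2
tool_pos: [0.4974, 0.2766, 0.0137]
tcp_rot: [[0.002, 0.986, 0.165], [0.0, 0.165, -0.986], [-1.0, 0.002, -0.0]]
contact_force: [-3.2, -3.6, 14.1]
gripper_width: 0.411
```

Call:
{"api": "send_rows", "payload": {"targets": [[[0,0,0],[-2,0,0],2],[[0,0,0],[-6,0,0],2],[[0,0,0],[-11,0,0],2],[[0,0,0],[-12,0,0],2],[[0,0,0],[-12,0,0],2]]}}

```text
clock: 4.82
tool_pos: [0.4971, 0.2763, 0.1334]
tcp_rot: [[0.002, 0.986, 0.165], [0.0, 0.165, -0.986], [-1.0, 0.002, -0.0]]
contact_force: [0.6, 0.0, -3.1]
gripper_width: 0.413
```

Run:
```python
from h import *
c=snap('wrist','w2.png')
row([.568,.060,.131],.7);row([.568,.060,.029],.7)
```

```text
[0.568, 0.06, 0.131] 0.7 -> [8.8, 0.0, -0.0] [0.14, 3.48, 22.48]
[0.568, 0.06, 0.029] 0.7 -> [8.8, 0.0, -0.0] [10.34, 3.48, 22.48]
```

View pics/w2.png

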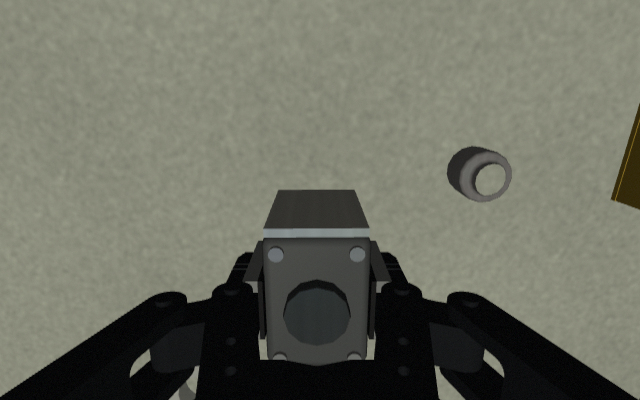

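The housing is held square: its top is at (317,300) in the wrist view and the opening reads 35 mm. Next I carry it over the bed, stopping about 10 mm short of the fixed jaw.

Call:
{"api": "send_rows", "payload": {"targets": [[[8.8,0,0],[0.1,3.5,22.5],2],[[8.8,0,0],[0.1,3.5,22.5],2],[[8.8,0,0],[0.1,3.5,22.5],2],[[8.8,0,0],[0.1,3.5,22.5],2],[[8.8,0,0],[0.1,3.5,22.5],2],[[8.8,0,0],[0.1,3.5,22.5],2],[[8.8,0,0],[5,3.5,22.5],2],[[8.8,0,0],[8,3.5,22.5],2],[[8.8,0,0],[9.8,3.5,22.5],2],[[8.8,0,0],[9.8,3.5,22.5],2],[[8.8,0,0],[9.8,3.5,22.5],2]]}}

```text
clock: 6.25
tool_pos: [0.569, 0.0608, 0.0353]
tcp_rot: [[0.001, 1.0, 0.013], [0.0, 0.013, -1.0], [-1.0, 0.001, -0.0]]
contact_force: [0.3, 1.2, -1.8]
gripper_width: 0.416
```

Run:
```python
from h import *
print(get_obs()['contact_force'])
snap('scene','s2.png');snap('top','t2.png')
a=cv2.imread('pics/s2.png')[150:290,240:400];b=cv2.imread('pics/t2.png')[140:220,230:400]
cv2.imwrite('pics/s2c.png',cv2.resize(a,None,fx=4,fy=4,interpolation=2));cv2.imwrite('pics/t2c.png',cv2.resize(b,None,fx=4,fy=4,interpolation=2))
```

```text
[ 0.33673492  1.16118255 -1.78551333]
```

View pics/s2c.png

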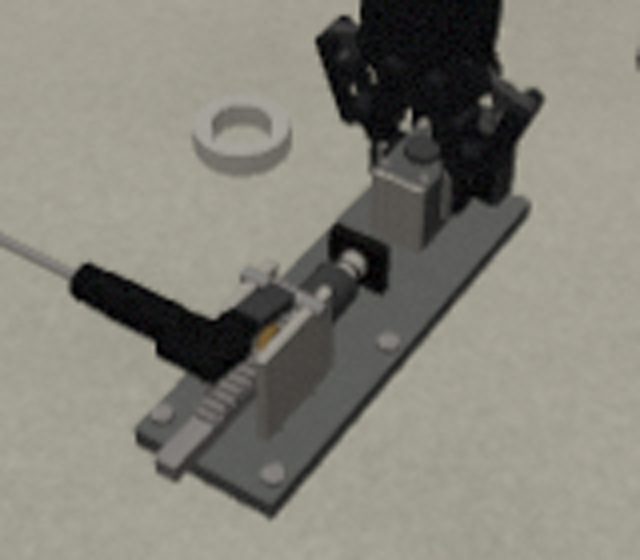

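View pics/t2c.png

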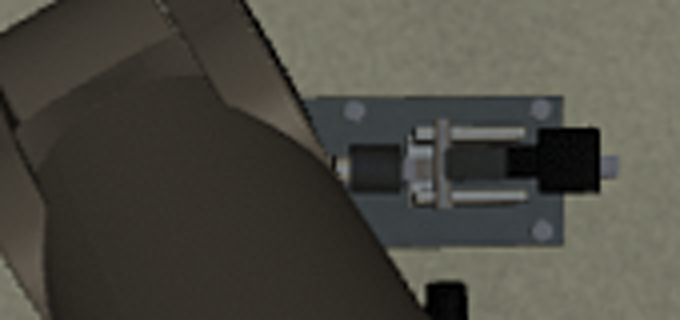

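The scene crop shows the housing about 6 mm above the bed, straight, between the pad and the fixed jaw. I lower it until it touches.

Call:
{"api": "send_rows", "payload": {"targets": [[[0,0,0],[0.3,0,0],2],[[0,0,0],[0.5,0,0],2],[[0,0,0],[0.6,0,0],2],[[0,0,0],[0.6,0,0],2]]}}

```text
clock: 6.85
tool_pos: [0.5684, 0.0601, 0.0287]
tcp_rot: [[0.0, 1.0, 0.012], [-0.0, 0.012, -1.0], [-1.0, 0.0, 0.0]]
contact_force: [-3.5, -1.6, 7.4]
gripper_width: 0.42
```

Call:
{"api": "send_rows", "payload": {"targets": [[[0,0,0],[-0.05,0,-0.3],2],[[0,0,0],[-0.05,0,-0.6],2],[[0,0,0],[-0.05,0,-0.7],2],[[0,0,0],[-0.05,0,-0.7],2]]}}

```text
clock: 7.35
tool_pos: [0.5683, 0.0674, 0.0288]
tcp_rot: [[-0.0, 1.0, 0.012], [0.0, 0.012, -1.0], [-1.0, -0.0, -0.0]]
contact_force: [-0.0, 0.5, -1.4]
gripper_width: 0.415
```

Call:
{"api": "send_rows", "payload": {"targets": [[[0,0,0],[0,0,-0.1],2],[[0,0,0],[0,0,-0.2],2],[[0,0,0],[0,0,-0.2],2]]}}

```text
clock: 7.72
tool_pos: [0.5683, 0.0682, 0.0288]
tcp_rot: [[-0.0, 1.0, 0.011], [-0.001, 0.011, -1.0], [-1.0, -0.0, 0.001]]
contact_force: [-0.2, -4.8, -0.0]
gripper_width: 0.412
```

Call:
{"api": "send_rows", "payload": {"targets": [[[0,0,0],[0.05,0,-0.1],2],[[0,0,0],[0.05,0,-0.1],2]]}}

```text
clock: 7.98
tool_pos: [0.5683, 0.0682, 0.0287]
tcp_rot: [[-0.0, 1.0, 0.011], [-0.002, 0.011, -1.0], [-1.0, -0.0, 0.002]]
contact_force: [-4.1, -11.3, 9.8]
gripper_width: 0.414
```

Call:
{"api": "send_rows", "payload": {"targets": [[[0,0,0],[0,0,0],4.5],[[0,0,0],[0,0,0],6],[[0,0,0],[0,0,0],6],[[0,0,0],[0,0,0],6],[[0,0,0],[-3,0,0],6],[[0,0,0],[-8,0,0],6],[[0,0,0],[-14,0,0],6],[[0,0,0],[-19,0,0],6],[[0,0,0],[-19,0,3],6],[[0,0,0],[-19,0,6],6],[[0,0,0],[-19,0,7],6],[[0,0,0],[-19,0,7],6]]}}

```text
clock: 9.48
tool_pos: [0.5691, 0.0001, 0.2183]
tcp_rot: [[-0.0, 1.0, 0.011], [0.0, 0.011, -1.0], [-1.0, -0.0, -0.0]]
contact_force: [-0.2, 0.9, -0.3]
gripper_width: 0.699
```

Run:
```python
from h import *
np.set_printoptions(precision=4,suppress=True)
for n in ['wrist','scene']:
    c=snap(n,n+'3.png')
    P=pts(c);Z=P[:,:,2]
    m=(Z>.058)&(Z<.0685)&(np.abs(P[:,:,0]-.568)<.03)&(P[:,:,1]>.02)&(P[:,:,1]<.094)
    k,l,s,_=cv2.connectedComponentsWithStats(m.astype(np.uint8));m=l==1+np.argmax(s[1:,4])
    print(n,m.sum(),cv2.minAreaRect((P[m][:,:2]*1000).astype(np.float32)),np.median(P[m][:,2]))
    m=(Z>.0685)&(Z<.074)&(np.abs(P[:,:,0]-.568)<.015)&(P[:,:,1]>.05)&(P[:,:,1]<.085)
    print('button',m.sum(),P[m].mean(0))
    m=(Z>.066)&(Z<.08)&(np.abs(P[:,:,0]-.568)<.05)&(P[:,:,1]>.09)&(P[:,:,1]<.13)
    print('jaw',m.sum(),cv2.minAreaRect((P[m][:,:2]*1000).astype(np.float32)))
a=cv2.imread('pics/scene3.png')[150:290,240:400]
cv2.imwrite('pics/s3c.png',cv2.resize(a,None,fx=4,fy=4,interpolation=2))
```

```text
wrist 2553 ((568.3229370117188, 66.7354507446289), (35.88312530517578, 54.527427673339844), 0.09475474804639816) 0.06562393608236039
button 620 [0.5683 0.0673 0.0718]
jaw 2988 ((568.9038696289062, 104.71534729003906), (63.74655532836914, 29.052968978881836), 0.8600587248802185)
scene 228 ((569.5870361328125, 64.98440551757812), (35.73721694946289, 57.64794921875), 0.7022508382797241) 0.06413937871031516
button 52 [0.5692 0.0654 0.0706]
jaw 209 ((570.7882690429688, 106.94487762451172), (26.260448455810547, 63.53024673461914), 88.76055908203125)
```

View pics/s3c.png

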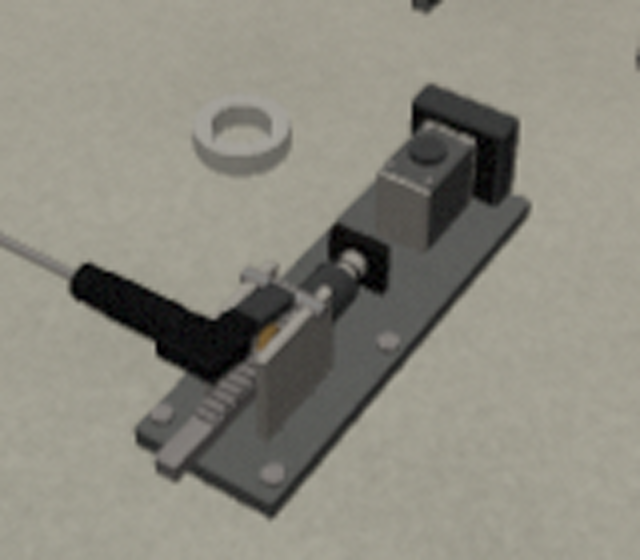

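View pics/wrist3.png

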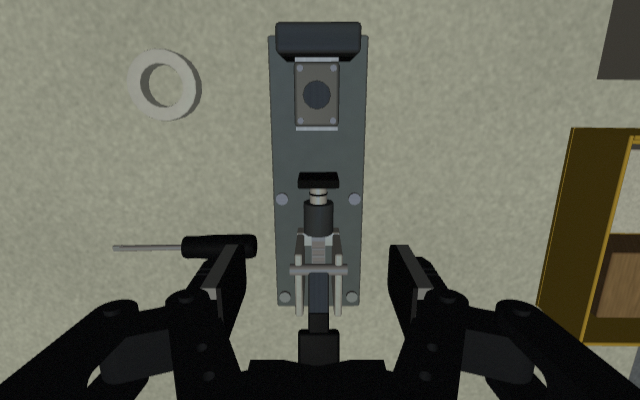

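Run:
```python
from h import *
np.set_printoptions(precision=1,suppress=True,linewidth=150)
c=np.load('pics/wrist3.npz');P=pts(c)*1000
for r in range(20,140,3):
    q=np.median(P[r,300:335],0); print(r,q[1:],end=' | ')
print()
for r in range(165,400,5):
    q=np.median(P[r,312:325],0); print(r,q,end=' | ')
b=cv2.imread('pics/wrist3.png')[10:150,250:390];cv2.imwrite('pics/w3c.png',cv2.resize(b,None,fx=4,fy=4,interpolation=2))
```

```text
20 [133.    1.1] | 23 [118.1  72.8] | 26 [115.9  74. ] | 29 [113.9  74. ] | 32 [111.9  73.9] | 35 [109.8  74.1] | 38 [107.8  73.9] | 41 [105.8  73.5] | 44 [103.7  74.3] | 47 [101.6  73.9] | 50 [99.5 73.7] | 53 [97.7 71.5] | 56 [95.7 70. ] | 59 [94.  64.8] | 62 [91.9 63.8] | 65 [89.6 65.6] | 68 [87.3 66.2] | 71 [85.1 65.8] | 74 [82.9 65.8] | 77 [80.7 66.1] | 80 [78.5 65.8] | 83 [76.1 66.8] | 86 [73.9 71.2] | 89 [71.7 71.4] | 92 [69.4 71.6] | 95 [67.2 71.6] | 98 [64.9 71.3] | 101 [62.7 71.8] | 104 [60.4 71.2] | 107 [58.  66.7] | 110 [55.6 65.9] | 113 [53.2 65.9] | 116 [50.9 65.9] | 119 [48.5 66.4] | 122 [46.1 66. ] | 125 [43.7 65.2] | 128 [41.3 65. ] | 131 [33.9 16. ] | 134 [31.1 15.7] | 137 [28.2 15.5] | 
165 [570.7   1.1  15.6] | 170 [570.8  -3.8  16. ] | 175 [570.7  -3.4  40.2] | 180 [570.6  -3.6  59. ] | 185 [570.6  -7.8  59.9] | 190 [570.8 -14.8  50.5] | 195 [570.8 -19.6  49.8] | 200 [570.9 -24.3  50.3] | 205 [570.9 -28.4  52.4] | 210 [570.9 -31.8  56.3] | 215 [570.1 -36.5  56.3] | 220 [571.1 -41.4  55.7] | 225 [571.1 -46.2  56. ] | 230 [571.2 -50.9  56.2] | 235 [571.2 -55.8  56. 
[... 177 characters left out ...]
 81.5] | 275 [571.5 -81.9  82.7] | 280 [571.5 -86.3  83.4] | 285 [571.6 -90.5  84.5] | 290 [571.6 -94.6  85.8] | 295 [571.7 -98.8  86.8] | 300 [ 571.7 -102.9   88.1] | 305 [ 571.8 -107.4   88.7] | 310 [ 571.8 -111.2   90.3] | 315 [ 571.8 -115.1   91.9] | 320 [ 571.9 -119.3   93. ] | 325 [ 571.9 -123.1   94.7] | 330 [ 572.  -127.6   95.3] | 335 [ 572.  -130.9   97.6] | 340 [ 572.1 -134.8   99.1] | 345 [ 572.1 -139.2   99.9] | 350 [ 572.1 -143.1  101.3] | 355 [ 572.2 -147.3  102.3] | 360 [ 572.2 -151.7  103.2] | 365 [ 571.1 -155.7  104.6] | 370 [569.7   9.  294.7] | 375 [569.7   9.9 297.2] | 380 [569.6   9.9 298.7] | 385 [569.6  10.1 300.2] | 390 [569.6  10.4 301.9] | 395 [569.6  10.1 302.8] |
```

View pics/w3c.png

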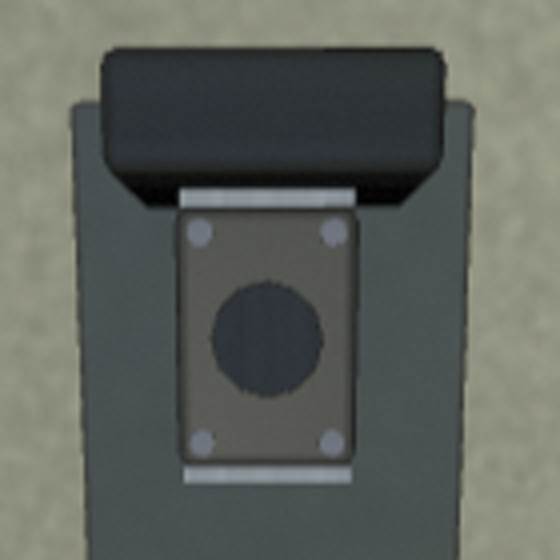

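The housing is home: in the wrist view its far cover meets the jaw face (crop row 188). The pad is 44 mm from its near end. Next I shut the fingers and go over the paddle.

Run:
```python
from h import *
row([.571,-.149,.2],.7);row([.571,-.149,.115],.7)
```

```text
[0.571, -0.149, 0.2] 0.7 -> [0.1, -0.0, 0.0] [1.82, -0.01, 15.05]
[0.571, -0.149, 0.115] 0.7 -> [0.1, -0.0, 0.0] [10.32, -0.01, 15.05]
```

Call:
{"api": "send_rows", "payload": {"targets": [[[0,0,0],[1.8,0,6],0],[[0,0,0],[1.8,0,12],0],[[0,0,0],[1.8,0,15],0],[[0,0,0],[4,0,15],0],[[0,0,0],[8,0,15],0],[[0,0,0],[10.3,0,15],0],[[0,0,0],[10.3,0,15],0]]}}

```text
clock: 10.45
tool_pos: [0.5703, -0.1483, 0.1138]
tcp_rot: [[-0.003, 1.0, 0.014], [0.001, 0.014, -1.0], [-1.0, -0.003, -0.001]]
contact_force: [-0.5, 0.7, 1.0]
gripper_width: -0.003
```

Run:
```python
from h import *
snap('scene','s4.png')
a=cv2.imread('pics/s4.png')[130:290,230:400]
cv2.imwrite('pics/s4c.png',cv2.resize(a,None,fx=4,fy=3.6,interpolation=2))
```

```text
(no output)
```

View pics/s4c.png

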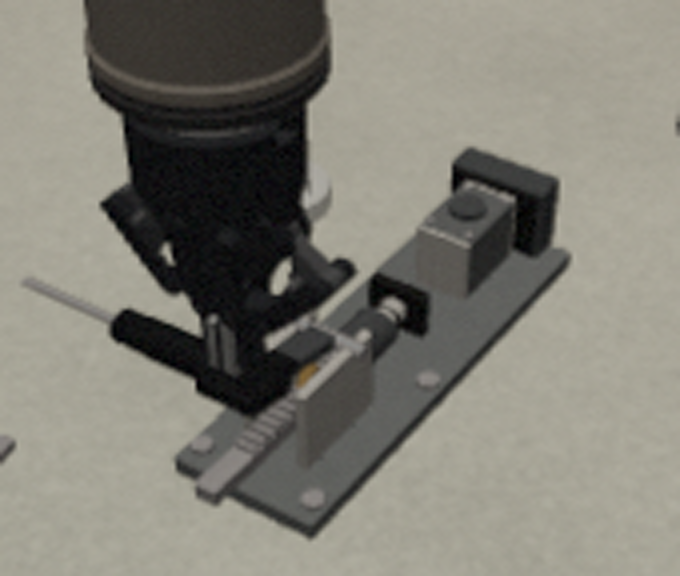

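The fingers are shut over the paddle, which is at about (240,375) in the crop, with the tip some 13 mm above it. First stroke, with pictures at the bottom and the top.

Call:
{"api": "send_rows", "payload": {"targets": [[[0,0,0],[1.2,0,0],0],[[0,0,0],[2,0,0],0],[[0,0,0],[3,0,0],0],[[0,0,0],[4,0,0],0],[[0,0,0],[4.4,0,0],0],[[0,0,0],[4.4,0,0],0]]}}

```text
clock: 11.25
tool_pos: [0.571, -0.15, 0.0713]
tcp_rot: [[0.0, 1.0, 0.012], [-0.0, 0.012, -1.0], [-1.0, 0.0, 0.0]]
contact_force: [0.5, -4.0, 3.2]
gripper_width: 0.0
```

Call:
{"api": "send_rows", "payload": {"targets": [[[0,0,0],[-1.5,0,0],0],[[0,0,0],[-3,0,0],0],[[0,0,0],[-3.9,0,0],0],[[0,0,0],[-3.9,0,0],0]]}}

```text
clock: 11.75
tool_pos: [0.5715, -0.1498, 0.1115]
tcp_rot: [[0.002, 1.0, 0.012], [-0.0, 0.012, -1.0], [-1.0, 0.002, 0.0]]
contact_force: [-0.5, 0.4, -0.9]
gripper_width: 0.0
```

```bash
cat >> h.py <<'E'
def look(n):
    c=snap('scene','s%s.png'%n)
    a=cv2.imread('pics/s%s.png'%n)[165:245,285:385]
    cv2.imwrite('pics/s%sc.png'%n,cv2.resize(a,None,fx=7,fy=7,interpolation=2))
    P=pts(c);Z=P[:,:,2]
    m=(Z>.028)&(Z<.064)&(np.abs(P[:,:,0]-.57)<.022)&(P[:,:,1]>-.06)&(P[:,:,1]<.1)
    y=P[m][:,1]
    # top strip of pad plate 50..60 mm
    t=m&(Z>.055); q=np.sort(P[t][:,1]); print('clock',get_obs()['clock'],'strip y hist',np.histogram(q,bins=np.arange(-.02,.1,.004)))
E
python3 - <<'E'
from h import *
look('5')
E
```

```text
clock 11.8 strip y hist (array([ 0,  0,  0,  0, 26, 22, 10,  0,  0,  0,  0,  0,  0,  0, 33, 17,  8,
        6,  6, 10,  5,  1,  5,  4,  4,  3,  5,  5, 15]), array([-0.02 , -0.016, -0.012, -0.008, -0.004,  0.   ,  0.004,  0.008,
        0.012,  0.016,  0.02 ,  0.024,  0.028,  0.032,  0.036,  0.04 ,
        0.044,  0.048,  0.052,  0.056,  0.06 ,  0.064,  0.068,  0.072,
        0.076,  0.08 ,  0.084,  0.088,  0.092,  0.096]))
```

View pics/s5c.png

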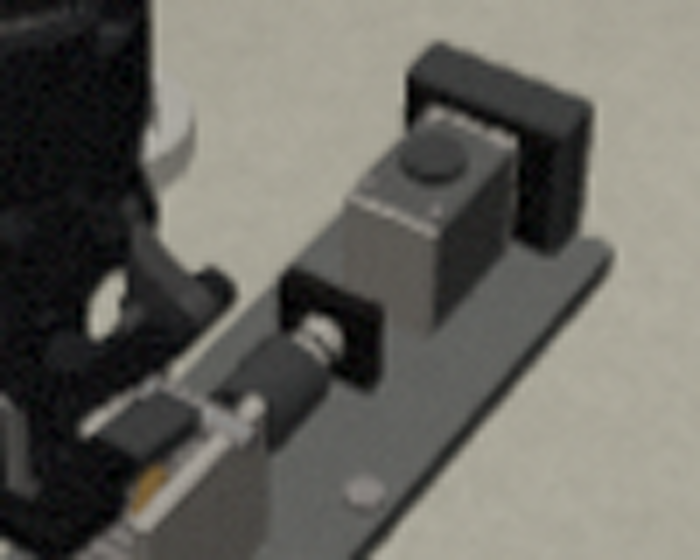

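The pad has advanced about 10 mm; its plate is now at (330,320) in the crop. Two more free strokes.

Call:
{"api": "send_rows", "payload": {"targets": [[[0,0,0],[1.2,0,0],0],[[0,0,0],[2.2,0,0],0],[[0,0,0],[3.2,0,0],0],[[0,0,0],[4.2,0,0],0],[[0,0,0],[4.2,0,0],0],[[0,0,0],[2.5,0,0],0],[[0,0,0],[1,0,0],0],[[0,0,0],[0.3,0,0],0],[[0,0,0],[0.3,0,0],0]]}}

```text
clock: 12.92
tool_pos: [0.5713, -0.1498, 0.108]
tcp_rot: [[0.001, 1.0, 0.012], [-0.0, 0.012, -1.0], [-1.0, 0.001, 0.0]]
contact_force: [0.2, 0.1, -0.6]
gripper_width: -0.001
```

Run:
```python
from h import *
look('6')
```

```text
clock 12.975 strip y hist (array([ 5,  4,  2,  2,  0,  0,  0,  1, 24, 18,  8,  0,  0,  0, 31, 20,  8,
        7,  7,  8,  5,  1,  7,  4,  3,  4,  7,  3, 22]), array([-0.02 , -0.016, -0.012, -0.008, -0.004,  0.   ,  0.004,  0.008,
        0.012,  0.016,  0.02 ,  0.024,  0.028,  0.032,  0.036,  0.04 ,
        0.044,  0.048,  0.052,  0.056,  0.06 ,  0.064,  0.068,  0.072,
        0.076,  0.08 ,  0.084,  0.088,  0.092,  0.096]))
```

View pics/s6c.png

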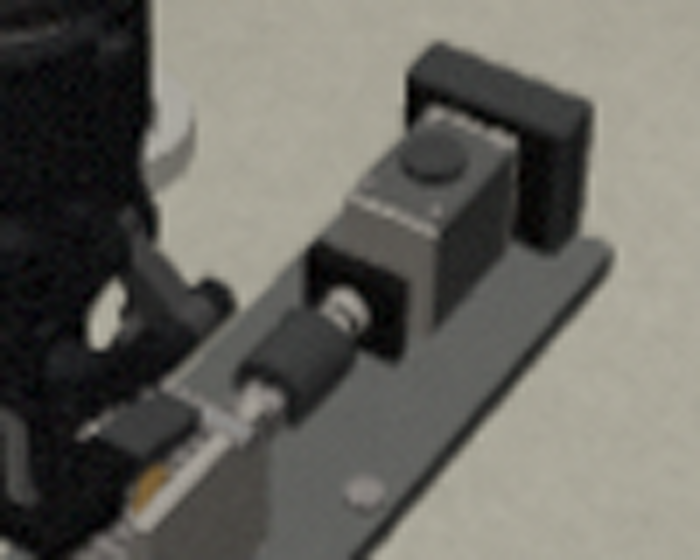

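That stroke moved the pad about 14.5 mm, so roughly 18 mm of gap remains. One more full stroke cannot reach the housing.

Call:
{"api": "send_rows", "payload": {"targets": [[[0,0,0],[1.2,0,0],0],[[0,0,0],[2.2,0,0],0],[[0,0,0],[3.2,0,0],0],[[0,0,0],[4,0,0],0],[[0,0,0],[4.1,0,0],0],[[0,0,0],[4.1,0,0],0]]}}

```text
clock: 13.72
tool_pos: [0.5713, -0.1501, 0.0672]
tcp_rot: [[0.001, 1.0, 0.012], [-0.001, 0.012, -1.0], [-1.0, 0.001, 0.001]]
contact_force: [-7.3, -2.2, 30.6]
gripper_width: -0.003
```

Run:
```python
from h import *
look('7')
```

```text
clock 13.775 strip y hist (array([ 3,  4,  3,  6,  3,  3,  3,  0,  0,  0,  1, 16, 24, 14, 35, 19,  8,
        5,  8,  5,  5,  6,  5,  3,  4,  2,  9,  5, 16]), array([-0.02 , -0.016, -0.012, -0.008, -0.004,  0.   ,  0.004,  0.008,
        0.012,  0.016,  0.02 ,  0.024,  0.028,  0.032,  0.036,  0.04 ,
        0.044,  0.048,  0.052,  0.056,  0.06 ,  0.064,  0.068,  0.072,
        0.076,  0.08 ,  0.084,  0.088,  0.092,  0.096]))
```

View pics/s7c.png

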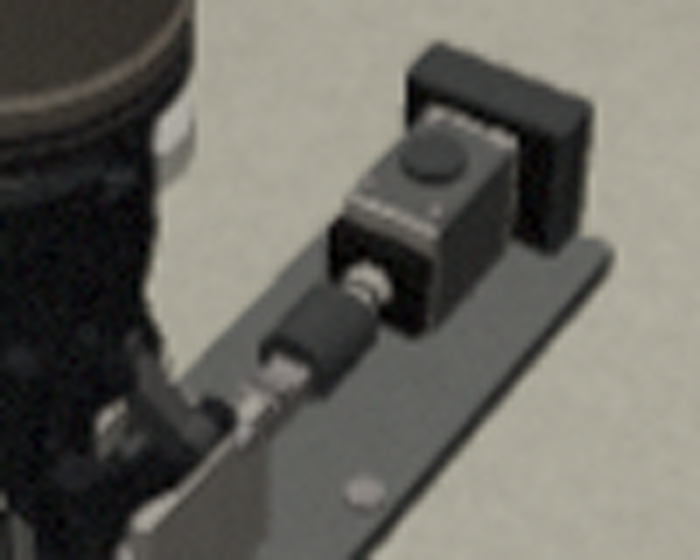

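I hit the bottom stop (30 N). The gap is now about 4 mm with the line on the plunger still showing. I let the trigger up, then press in small looked-at steps.

Call:
{"api": "send_rows", "payload": {"targets": [[[0,0,0],[-1.5,0,0],0],[[0,0,0],[-3,0,0],0],[[0,0,0],[-3.8,0,0],0],[[0,0,0],[-3.8,0,0],0],[[0,0,0],[-3,0,0],0],[[0,0,0],[-2.4,0,0],0],[[0,0,0],[-2,0,0],0],[[0,0,0],[-2,0,0],0]]}}

```text
clock: 14.78
tool_pos: [0.5708, -0.1499, 0.0857]
tcp_rot: [[-0.001, 1.0, 0.012], [0.0, 0.012, -1.0], [-1.0, -0.001, -0.0]]
contact_force: [-0.5, -2.6, 3.5]
gripper_width: -0.003
```

Run:
```python
from h import *
look('8')
```

```text
clock 14.825 strip y hist (array([ 0,  4,  5,  3,  5,  2,  4,  4,  4,  0,  0,  0, 24, 17, 30, 16,  9,
        5,  6,  7,  3,  5,  3,  4,  4,  3,  5,  4, 16]), array([-0.02 , -0.016, -0.012, -0.008, -0.004,  0.   ,  0.004,  0.008,
        0.012,  0.016,  0.02 ,  0.024,  0.028,  0.032,  0.036,  0.04 ,
        0.044,  0.048,  0.052,  0.056,  0.06 ,  0.064,  0.068,  0.072,
        0.076,  0.08 ,  0.084,  0.088,  0.092,  0.096]))
```

View pics/s8c.png

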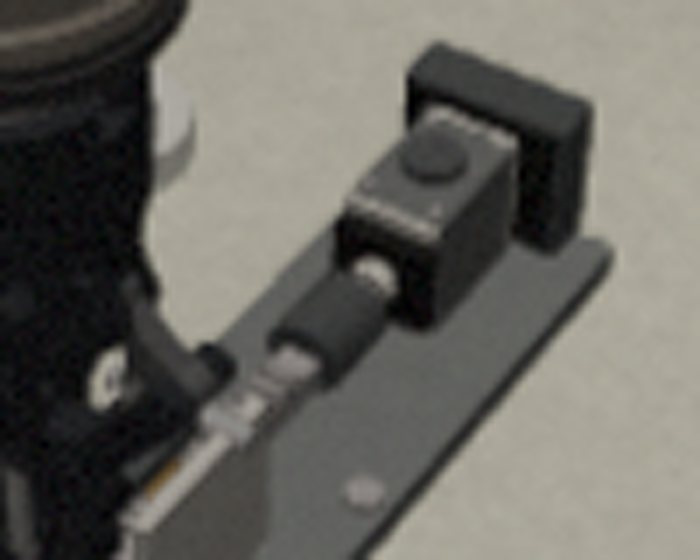

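```bash
cat >> h.py <<'E'
def proj(c,p):
    E=c['extrinsics'];q=E[:3,:3].T@(np.array(p)-E[:3,3]);K=c['intrinsics'];return np.array([K[0,0]*q[0]/-q[2]+K[0,2],-K[1,1]*q[1]/-q[2]+K[1,2]])
def shift(a,b,roi,n=10,margin=9):
    """displacement (mm along clamp y) of patch roi=(u0,u1,v0,v1) of image a, found in image b"""
    A=np.load('pics/s%s.npz'%a);B=np.load('pics/s%s.npz'%b)
    u0,u1,v0,v1=roi
    up=lambda I,f:cv2.resize(I.astype(np.float32),None,fx=f,fy=f,interpolation=cv2.INTER_CUBIC)
    t=up(A['img'][v0:v1,u0:u1],n);S=up(B['img'][v0-margin:v1+margin,u0-margin:u1+margin],n)
    r=cv2.matchTemplate(S,t,cv2.TM_CCOEFF_NORMED);_,mx,_,loc=cv2.minMaxLoc(r)
    d=np.array(loc)/n-margin
    y0=.02;J=(proj(A,[.57,y0+.02,.048])-proj(A,[.57,y0,.048]))/20
    return mx,d,d@J/(J@J),J
E
python3 - <<'E'
from h import *
for a,b in [('5','6'),('6','7'),('5','7'),('7','8'),('6','8')]:
    # sleeve location grows from s7's roi by known shift
    for nm,roi7 in [('sleeve',(325,338,206,220)),('plate',(332,349,196,213))]:
        off={'5':None,'6':None,'7':0}
        s={'5':(-7,6),'6':(-3,3),'7':(0,0)}[a]
        roi=(roi7[0]+s[0],roi7[1]+s[0],roi7[2]+s[1],roi7[3]+s[1])
        print(a,b,nm,*shift(a,b,roi))
E
```

```text
5 6 sleeve 0.7390608191490173 [ 1.5 -1.7] 6.677825414610811 [ 0.23590308 -0.24365361]
5 6 plate 0.9821702837944031 [ 3.7 -3.9] 15.850569821678194 [ 0.23590308 -0.24365361]
6 7 sleeve 0.9724215269088745 [ 3.3 -3.7] 14.606479612003541 [ 0.23590308 -0.24365361]
6 7 plate 0.8910505771636963 [ 3.2 -3.5] 13.977695934058948 [ 0.23590308 -0.24365361]
5 7 sleeve 0.7378151416778564 [ 5.3 -5.5] 22.521656663181748 [ 0.23590308 -0.24365361]
5 7 plate 0.8875357508659363 [ 6.9 -7.4] 29.828265755737146 [ 0.23590308 -0.24365361]
7 8 sleeve 0.965832531452179 [ 1.3 -1.4] 5.632098809072253 [ 0.23590308 -0.24365361]
7 8 plate 0.9437046647071838 [ 0.9 -0.8] 3.5406455979951335 [ 0.23590308 -0.24365361]
6 8 sleeve 0.9368957877159119 [ 4.8 -5.2] 20.86062352591312 [ 0.23590308 -0.24365361]
6 8 plate 0.8479729294776917 [ 4.2 -4.3] 17.723443709297435 [ 0.23590308 -0.24365361]
```

Sleeve +5.9 mm and plate +3.6 mm since the last look: the pad is touching and about 2 mm in. I press 6 mm further.

Call:
{"api": "send_rows", "payload": {"targets": [[[0,0,0],[0.3,0,0],0],[[0,0,0],[0.6,0,0],0],[[0,0,0],[0.6,0,0],0]]}}

```text
clock: 15.2
tool_pos: [0.5709, -0.1502, 0.0803]
tcp_rot: [[-0.0, 1.0, 0.012], [-0.0, 0.012, -1.0], [-1.0, -0.0, 0.0]]
contact_force: [-1.5, -4.4, 5.9]
gripper_width: -0.003
```

Run:
```python
from h import *
look('9')
for a,b in [('7','9'),('8','9')]:
    for nm,r in [('sleeve',(325,338,206,220)),('plate',(332,349,196,213))]:
        s=(1,-1) if a=='8' else (0,0)
        print(a,b,nm,*shift(a,b,(r[0]+s[0],r[1]+s[0],r[2]+s[1],r[3]+s[1]))[:3])
print(*shift('8','9',(335,350,175,200))[:3])
```

```text
clock 15.25 strip y hist (array([ 0,  2,  3,  3,  5,  5,  5,  2,  4,  0,  0,  0, 15, 22, 34, 20,  3,
        3,  8,  7,  4,  5,  3,  4,  2,  7,  7,  5, 17]), array([-0.02 , -0.016, -0.012, -0.008, -0.004,  0.   ,  0.004,  0.008,
        0.012,  0.016,  0.02 ,  0.024,  0.028,  0.032,  0.036,  0.04 ,
        0.044,  0.048,  0.052,  0.056,  0.06 ,  0.064,  0.068,  0.072,
        0.076,  0.08 ,  0.084,  0.088,  0.092,  0.096]))
7 9 sleeve 0.9700446128845215 [ 1.8 -1.9] 7.716813447042114
7 9 plate 0.9308092594146729 [ 0.9 -0.8] 3.5406455979951335
8 9 sleeve 0.9783231616020203 [ 0.4 -0.5] 1.8796124607265048
8 9 plate 0.9907655119895935 [0. 0.] 0.0
0.9986525177955627 [0. 0.] 0.0
```

View pics/s9c.png

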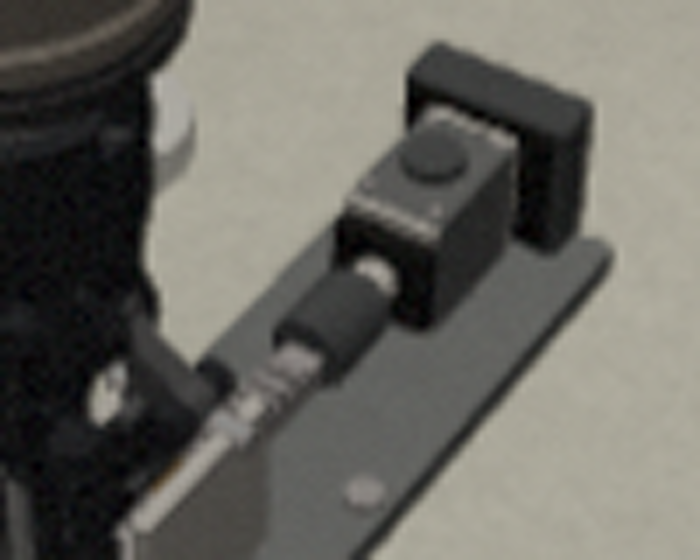

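Run:
```python
from h import *
c=snap('wrist','w9.png')
snap('top','t9.png')
```

```text
(no output)
```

View pics/w9.png

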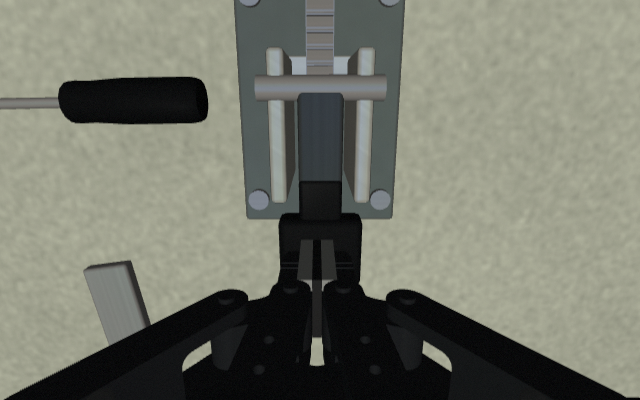

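View pics/t9.png

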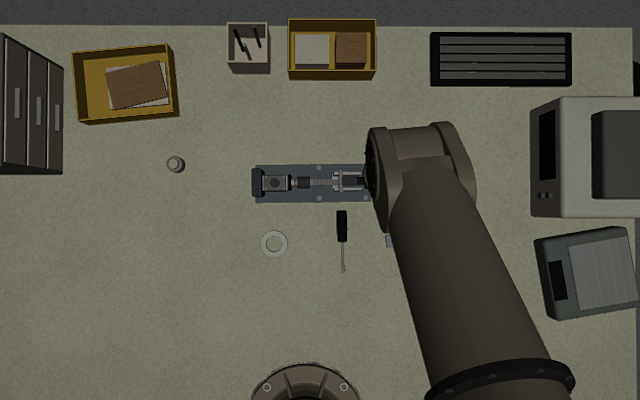

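Run:
```python
from h import *
a=cv2.imread('pics/top0.png')[165:200,285:340];b=cv2.imread('pics/t9.png')[165:200,255:330]
f=lambda i:cv2.convertScaleAbs(cv2.resize(i,None,fx=8,fy=8,interpolation=2),alpha=1.8)
A=f(a);B=f(b);h=np.zeros((A.shape[0]*2,B.shape[1],3),np.uint8);h[:A.shape[0],:A.shape[1]]=A;h[A.shape[0]:]=B
cv2.imwrite('pics/cmp9.png',h)
a=cv2.imread('pics/top0.png')[:,:,1];b=cv2.imread('pics/t9.png')[:,:,1]
print(a[180:185,302:335].mean(0).round().astype(int));print(b[180:185,280:320].mean(0).round().astype(int))
print(a[175:180,302:335].mean(0).round().astype(int));
c=np.load('pics/top0.npz')
for y in (-.0,-.02,.041,.033,.025,.017,.015,.01): print(y,proj(c,[.57,y,.05]))
```

```text
[ 57  56  57  61  32   5   1  18  96 102 105  34  88 101 104  62  31  31
  33  32  34  33  34  33  33  32  33  30  49  80  84  80  68]
[ 71  74  73  73  76  45 127  78  16   4   1 105 119 121  62  79 100  57
  36  39  40  41  40  40  40  40  40  40  38  34  93 100  98  88  79  79
  88  82  79  91]
[57 56 56 61 31  6  2 10 55 60 59 47 56 58 61 38 29 31 31 30 31 31 30 31
 31 30 29 27 45 49 95 87 78]
-0.0 [305.18346797 181.78797458]
-0.02 [313.93181646 181.79796985]
0.041 [287.23810091 181.76747142]
0.033 [290.7408244  181.77147339]
0.025 [294.24297153 181.77547471]
0.017 [297.74454242 181.77947537]
0.015 [298.61984513 181.78047543]
0.01 [300.80794438 181.7829754 ]
```

View pics/cmp9.png

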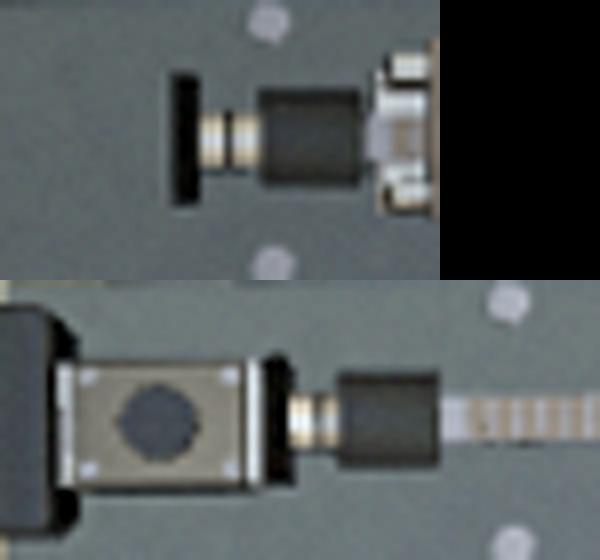

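The top view is clear and shows the plunger well: 6.2 px is visible (line at pixel column 294) against 7.6 px at the start. That puts the pad about 3 mm in; the scene view suggests about 4. I press another 6 mm.

Call:
{"api": "send_rows", "payload": {"targets": [[[0,0,0],[0.3,0,0],0],[[0,0,0],[0.6,0,0],0],[[0,0,0],[0.6,0,0],0]]}}

```text
clock: 15.72
tool_pos: [0.5709, -0.1503, 0.0744]
tcp_rot: [[-0.0, 1.0, 0.012], [-0.001, 0.012, -1.0], [-1.0, -0.0, 0.001]]
contact_force: [-1.5, -5.1, 6.8]
gripper_width: 0.0
```

```bash
cat >> h.py <<'E'
def topl(n):
    c=snap('top','t%s.png'%n);b=c['img'];B=cv2.imread('pics/t%s.png'%n)
    cv2.imwrite('pics/t%sc.png'%n,cv2.convertScaleAbs(cv2.resize(B[165:200,255:330],None,fx=8,fy=8,interpolation=2),alpha=1.8))
    r=b[180:185,285:312,1].mean(0);print(list(zip(range(285,312),r.round().astype(int).tolist())))
E
python3 - <<'E'
from h import *
topl('10');look('10')
for nm,r in [('sleeve',(325,338,206,220)),('plate',(332,349,196,213))]:
    s=(1,-1)
    print(nm,*shift('8','10',(r[0]+s[0],r[1]+s[0],r[2]+s[1],r[3]+s[1]))[:3],*shift('7','10',r)[:3])
E
```

```text
[(285, 45), (286, 127), (287, 79), (288, 15), (289, 2), (290, 1), (291, 105), (292, 119), (293, 122), (294, 68), (295, 42), (296, 39), (297, 40), (298, 39), (299, 40), (300, 40), (301, 41), (302, 40), (303, 40), (304, 41), (305, 40), (306, 39), (307, 37), (308, 46), (309, 94), (310, 100), (311, 98)]
clock 15.825 strip y hist (array([ 0,  0,  0,  6,  3,  5,  4,  1,  4,  3,  0,  0, 19, 22, 31, 16,  9,
        8, 10,  8,  5,  4,  4,  3,  2,  7,  7,  5, 16]), array([-0.02 , -0.016, -0.012, -0.008, -0.004,  0.   ,  0.004,  0.008,
        0.012,  0.016,  0.02 ,  0.024,  0.028,  0.032,  0.036,  0.04 ,
        0.044,  0.048,  0.052,  0.056,  0.06 ,  0.064,  0.068,  0.072,
        0.076,  0.08 ,  0.084,  0.088,  0.092,  0.096]))
sleeve 0.9681960344314575 [ 0.9 -1.1] 4.17616784904698 0.9793989062309265 [ 2.3 -2.6] 10.225209585713204
plate 0.9763456583023071 [0.1 0. ] 0.20510217724335505 0.9095442891120911 [ 1.  -0.8] 3.7457477752384887
```

View pics/t10c.png

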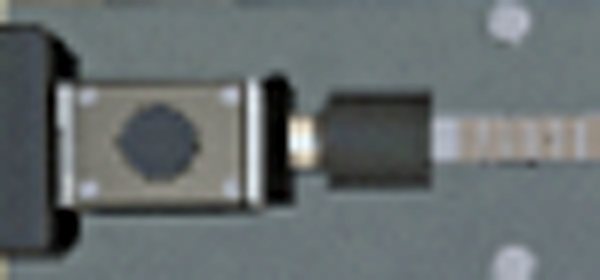

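The line is just about at the sleeve edge (column 294). Estimates put the pad at 6 to 7 mm, with the plate unmoved. I press a last 2 mm and hold.

Call:
{"api": "send_rows", "payload": {"targets": [[[0,0,0],[0.2,0,0],0],[[0,0,0],[0.2,0,0],0],[[0,0,0],[0.2,0,0],0],[[0,0,0],[0.2,0,0],0]]}}

```text
clock: 16.32
tool_pos: [0.5709, -0.1502, 0.0726]
tcp_rot: [[-0.0, 1.0, 0.012], [-0.001, 0.012, -1.0], [-1.0, -0.0, 0.001]]
contact_force: [-1.4, -5.3, 7.1]
gripper_width: -0.0
```

Run:
```python
from h import *
topl('11');look('11');r=(325,338,206,220)
print(*shift('7','11',r)[:3],*shift('10','11',(327,340,204,218))[:3],*shift('8','11',(335,350,175,200))[:3])
o=get_obs();print(o['tool_pos'],o['contact_force'])
```

```text
[(285, 46), (286, 127), (287, 78), (288, 15), (289, 3), (290, 1), (291, 112), (292, 120), (293, 122), (294, 70), (295, 28), (296, 37), (297, 39), (298, 40), (299, 40), (300, 40), (301, 40), (302, 40), (303, 40), (304, 40), (305, 40), (306, 39), (307, 37), (308, 51), (309, 94), (310, 99), (311, 97)]
clock 16.425 strip y hist (array([ 0,  0,  0,  3,  4,  5,  5,  4,  5,  4,  0,  0, 21, 18, 32, 16, 10,
        5,  8,  8,  3,  3,  3,  5,  3,  6,  8,  2, 17]), array([-0.02 , -0.016, -0.012, -0.008, -0.004,  0.   ,  0.004,  0.008,
        0.012,  0.016,  0.02 ,  0.024,  0.028,  0.032,  0.036,  0.04 ,
        0.044,  0.048,  0.052,  0.056,  0.06 ,  0.064,  0.068,  0.072,
        0.076,  0.08 ,  0.084,  0.088,  0.092,  0.096]))
0.9808237552642822 [ 2.5 -2.8] 11.059095440901148 0.9855244755744934 [ 0.2 -0.2] 0.8338858551879408 0.9985038638114929 [0. 0.] 0.0
[ 0.57087503 -0.15022429  0.07258956] [-1.62914773 -3.88670985  6.7170854 ]
```

View pics/t11c.png

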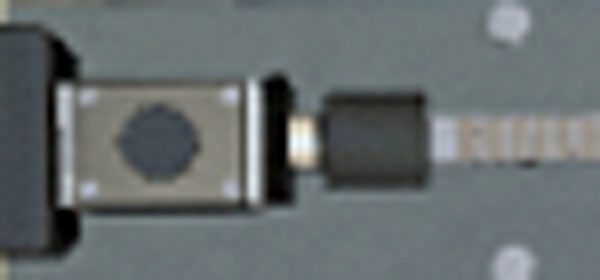

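View pics/s11c.png

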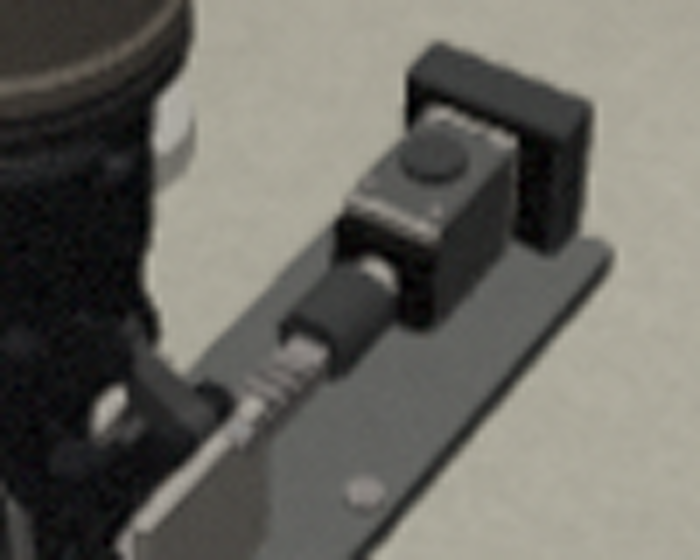

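The line is half vanished into the sleeve, and both views give the pad as 7 to 7.5 mm in. The housing has not moved and the trigger is held with about 7 N, so I hand in.

Run:
```python
from h import *
print(finish_job())
```

```text
the job is handed in; nothing more can be done
None
```

I stood the housing on the bed, pushed it home against the fixed jaw (about 11 N) and let go. I then pumped the trigger: three free strokes and a fourth, slow one that I stopped part-way and held down. The job was handed in at about 16.4 s; no verdict is reported.

**Last checks:**
- **Pad:** it is about 7 to 7.5 mm in. In the top view the half-way line is just going into the sleeve. The scene view gives 7.3 mm, from the sleeve having moved 11.1 mm since the last free look and the plate 3.7 mm. Earlier in the stroke the two views had differed by about 1 mm.
- **Trigger:** the paddle is held down at a height of 73 mm with about 7 N.
- **Housing:** it did not shift while the pad pressed on it. After release it measured straight with the clamp, within about 2 mm of the centre line, with no visible gap at the fixed jaw.
- **Other things:** I touched none of the bystanders, and those visible in the pictures look where they were. I did not measure their positions again at the end; the arm hid some of them in the last top view.

On the third free stroke the trigger reached its bottom stop, and the fingers briefly pressed it with about 31 N.

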